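# Strip the stuck outer cup off its inner cup

## Task

Two steel cups are stuck together, nested upside down: the pair is the one with a broad flange showing round its foot. Bring the pair to the slotted holder and slide it along the bench in through the open mouth until the inner cup's flange is fully home under the lips; then pull the outer cup straight up so that the inner one stays behind in the holder. Stand the outer cup, still upside down, in the white basket, and leave the single cup without a flange standing where it is.

Things in the scene. Friction and masses are not known exactly. Their poses are not given: they have to be found in the camera images.
- outer_cup: Outer cup of the stuck pair: round steel cup upside down, 62 mm outside diameter, 110 mm tall, straight wall, 0.12 kg. Origin: centre of its rim (lower end, mouth down); z points up to the closed end. At the start the rim rests on the inner cup's flange, so its top is 115 mm above the bench. Can be gripped across its diameter near the top.
- inner_cup: Inner cup upside down in the outer one, 52 mm wide, 85 mm tall, 0.15 kg; round flange at its foot 96 mm wide, 5 mm thick, lying on the bench, seen round the outer cup. Origin: centre of the flange's underside; z up. Spring buttons stick it in the outer cup (5 to 15 N part them): outside the holder both rise together. The outer cup clears it after rising 85 mm.
- holder: Low dark steel holder fixed to the bench, no floor. Origin: on the bench, centre of the flange when home. Mouth at its -y end; the flange slides in along +y to a stop 1 mm past home. Channel 104 mm wide; two lips 78 mm apart, underside 12, top 17 mm above the bench, beginning 55 mm before the origin; flared guides to 90 mm before it. A flange centred 150 mm before it is clear of the guides.
- basket: White slotted basket, loose, 0.4 kg, open at the top, 173 mm along its x, 158 mm along its y, 69 mm high; inner floor about 165 by 148 mm, 2 mm above the bench. Origin: centre of its underside; z up.
- single_cup: A single steel cup like the outer cup (62 mm diameter, 110 mm tall), upside down on the bench with no flange under it, to be left alone. Origin: centre of its rim on the bench; z up. Loose, 0.12 kg.

How it is judged (in metres and radians):
On the way, in this order (a step that is already met when the one before it is completed fails the run):
1. the pair, still nested, stands with its flange home in the holder (horizontal distance between inner_cup and holder below 0.015 m and height (world z) of inner_cup below 0.009 m and z of outer_cup in the frame of inner_cup below 0.02 m and horizontal distance between outer_cup and inner_cup below 0.01 m), for 0.1 s.
2. the outer cup is lifted clear above the inner one, which stays in the holder (z of outer_cup in the frame of inner_cup above 0.09 m and horizontal distance between inner_cup and holder below 0.02 m and height (world z) of inner_cup below 0.012 m), for 0.05 s.
At the end, for the whole second after the job is handed in: The outer cup stands upside down (within 10 degrees) on the floor of the white basket, at rest; the inner cup stands flat in the holder with its flange within 20 mm of fully home, at rest (x of outer_cup in the frame of basket between -0.07 and 0.07 m and y of outer_cup in the frame of basket between -0.07 and 0.07 m and height (world z) of outer_cup between -0.005 and 0.012 m and angle between outer_cup's own z axis and vertical below 0.17 rad and linear speed of each of outer_cup, inner_cup below 0.02 m/s and angle between each of basket, inner_cup's own z axis and vertical below 0.1 rad and horizontal distance between inner_cup and holder below 0.02 m and height (world z) of inner_cup below 0.009 m); the robot touches nothing.
It fails at once if the single cup is moved more than 30 mm or tipped (distance of single_cup from where it was at the start of the episode above 0.03 m or angle between single_cup's own z axis and vertical above 0.3 rad).
It also fails if it takes over 61 s, if anything falls off the work surface, if the arm or the gripper's body presses on something with over 40 N, if the wrist force passes 120 N, or if a joint passes its speed limit or range.

## Robot

A 7-joint arm with a two-finger parallel gripper is mounted at the origin on a cart in front of the work surface, level with it; the furniture and walls round the work are solid. World frame = base frame: x ahead of the robot, y to its left, z up, the work surface at z = 0. Lengths are in mm, angles in degrees, forces in N, time in s.
With the tool pointing down it reaches from about 400 to 850 mm from the base axis. Payload 10.4 kg.
Tool frame: the origin (TCP) lies on the centre line of the jaws, within the pads' length; the fingertips stand 22 mm ahead of it and the grasp point (between the pads) lies 3 mm ahead of it; x points along the fingers, z is the direction in which the jaws open and shut, and the axes are right-handed (so a half turn about x gives the same grasp; the last joint's range is limited). The gripper opens to 85 mm and grips with 20 to 120 N. Pads are 22 mm wide; open, the fingers measure 114 mm over their backs; the gripper's body (76 mm by 85 mm) begins 54 mm behind the grasp point. The pads swing forward as they close: fully open they stand 13 mm farther back than shut.
Start: joints at [70.726, 19.034, -3.707, 83.658, 1.238, 77.344, -5.071], TCP at [192.943, -594.493, 253.338] pointing down, gripper open.
Joint ranges: [-148.97, 148.97], [-28.65, 121.19], [-84.17, 76.75], [9.2, 138.47], [-72.65, 252.65], [3.7, 117.97], [-149.18, 149.18]. Speed limits (degrees/s): [127.2, 127.2, 159.86, 159.86, 180, 180, 180].

## Interface

Orientations are given as a 3x3 rotation matrix whose columns are the frame's x, y, z axes.
In Python, from station import r gives the robot as it stands.
- The arm moves only by the tool step_arm, never from a script. Its argument "increments" is a list of rows, each an object with "offset": the shift along the tool's x, y, z in m, a list of three; "dr": the turn, a rotation vector about the tool's x, y, z in rad, a list of three; "grip": the gripper's target within -1 to 1 (fully open at 1, half-way at 0, shut at -1). In form: [{"offset": [dx, dy, dz], "dr": [wx, wy, wz], "grip": grip}, ...]. A call has 1 to 20 rows; each row shifts and turns the commanded pose from where the row before left it, along the tool's axes as they then stand; what a row does not reach is not made up. A row lasts 1/10 s, in which the tool goes at most 50 mm and 8.59 degrees, less where a joint would pass 70% of its speed; a pose out of reach is approached as far as the arm can. A call is refused whole if a number of a shift passes 0.05 or a number of a turn 0.15, either way. A call with a gripper value outside its range is refused whole. The fingers move at their own pace and stop on an object; "squeeze" is the grip in N (left out, the last holds). Time passes only in rows, so rows that do not move let the fingers close. It gives the time, the measured TCP pose, the force and the opening at its end, in the units of the state.
- r.sense(): the state, without advancing time (a new reading comes with each control period).
- r.grab_frame(name): name is "side" or "top" or "wrist"; returns the picture (480x640x3 uint8, blue, green, red); there is no depth.
- r.camera_info(name): a dict with "fovy" (degrees; the focal length in pixels is half the picture's height over the tangent of half this angle, whatever the lens; pixels are square), "cx", "cy" (the principal point, pixels), "view" (4x4, takes a point from world to camera coordinates). Camera axes: x right, y down, z forward; pixel columns grow to the right and rows downward; lengths in mm; the calibration is good to about 2 mm. The wrist camera is an equidistant fisheye: a pixel r from the principal point sees the ray r / f radians off the axis. A picture is of the moment at which its call begins: read the wrist's pose just before it. camera_info takes no time and is no camera call; for the wrist camera it gives the pose at the moment of the call.
- r.job_done(): hands the job in, once; it reports no verdict.
The state is a dict: "time_s": time; "qpos": joint angles; "joint_velocities": joint speeds; "effort": joint torques, N m; "tcp_pos": TCP position; "ee_rot": TCP orientation; "wrist_force": force on the tool from outside, world axes, zero at the start; "moment": the same for the moment, N m; "grip_width": opening from 0.0 (shut) to 1.0 (fully open).
Only numpy, scipy, OpenCV 4.12 (cv2) and the standard library are available. Lean on these libraries where they do the work, as an engineer would, in place of code of your own. Each camera call takes 0.05 s, during which the arm holds its last target.

## Working session

There is one attempt and no reset: what is moved stays moved. The work goes in short steps, Python scripts to look and compute and a tool call to move; the robot and the scene stay as the last step left them, time stands still between calls to the robot, and variables do not carry over. Pictures are saved under pics/ and viewed, and the job is handed in when it is done.

Besides the shell and the picture viewer there is one more tool, called after "Emit:" in YAML: its name, and indented under it one key for each argument. step_arm: Moves the arm, as the interface text tells. Its arguments: {"type":"object","properties":{"increments":{"type":"array"},"squeeze":{"type":"number"}},"required":["increments"]}

```bash
ls; mkdir -p pics
python3 - <<'E'
from station import r
import cv2
s=r.sense();print(s)
for n in("top","side","wrist"):
    i=r.camera_info(n);print(n,i)
    cv2.imwrite(f"pics/{n}0.png",r.grab_frame(n))
E
```

```text
pics
{'time_s': 0.0, 'qpos': array([70.7243134 , 19.07379037, -3.70547684, 83.70607557,  1.23581414,
       77.34339256, -5.06957607]), 'joint_velocities': array([ 0.04722935, -0.02993342,  0.02004036, -0.05515433,  0.01233987,
       -0.009241  , -0.05827194]), 'effort': array([ 5.28237490e-05, -6.25457954e+01,  4.90501081e-02, -3.91609454e+01,
        1.62759831e-02,  9.77545656e-03, -4.62634023e-05]), 'tcp_pos': array([ 192.81949269, -594.14877597,  252.49545609]), 'ee_rot': array([[-4.93306359e-04,  9.51157599e-01,  3.08705327e-01],
       [ 1.37136694e-03,  3.08705718e-01, -9.51156611e-01],
       [-9.99998938e-01, -4.58633244e-05, -1.45667258e-03]]), 'wrist_force': array([-0.00505917, -0.46885345, -0.04249984]), 'moment': array([-0.01454206,  0.01738026,  0.01382405]), 'grip_width': 1.001377921156419}
top {'fovy': 43.51265425326878, 'cx': 305.81516993496655, 'cy': 241.3883432928963, 'view': array([[-1.21807747e-02, -9.99863052e-01, -1.12029166e-02,
         1.14474848e+01],
       [-9.97776154e-01,  1.28880781e-02, -6.53960525e-02,
         4.94054014e+02],
       [ 6.55314807e
[... 320 characters left out ...]
41e+02],
       [-1.30081606e-02,  6.30040743e-01, -7.76453121e-01,
         4.18945905e+01],
       [ 3.69956574e-02, -7.75683892e-01, -6.30036365e-01,
         1.45022649e+03],
       [ 0.00000000e+00,  0.00000000e+00,  0.00000000e+00,
         1.00000000e+00]])}
wrist {'fovy': 65.70646984690485, 'cx': 316.0880596042745, 'cy': 247.24359153965756, 'view': array([[ 3.09757534e-01, -9.50815052e-01, -1.00357122e-03,
        -6.22731312e+02],
       [-8.99294112e-01, -2.93315389e-01,  3.24401267e-01,
        -4.18168264e+01],
       [-3.08739971e-01, -9.95832309e-02, -9.45919030e-01,
         3.82453441e+02],
       [ 0.00000000e+00,  0.00000000e+00,  0.00000000e+00,
         1.00000000e+00]])}
```

View pics/top0.png

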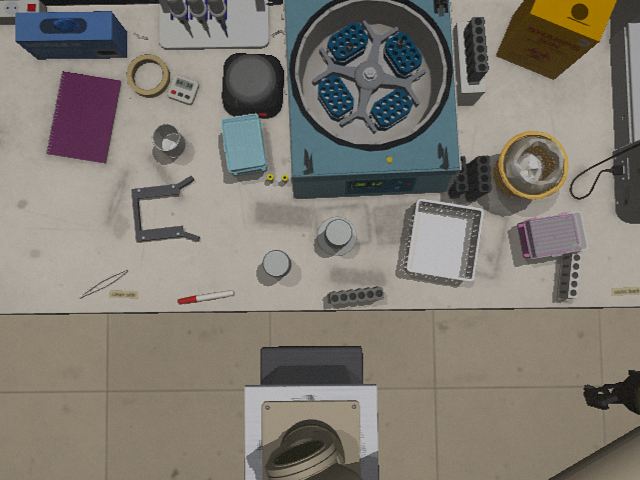

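View pics/side0.png

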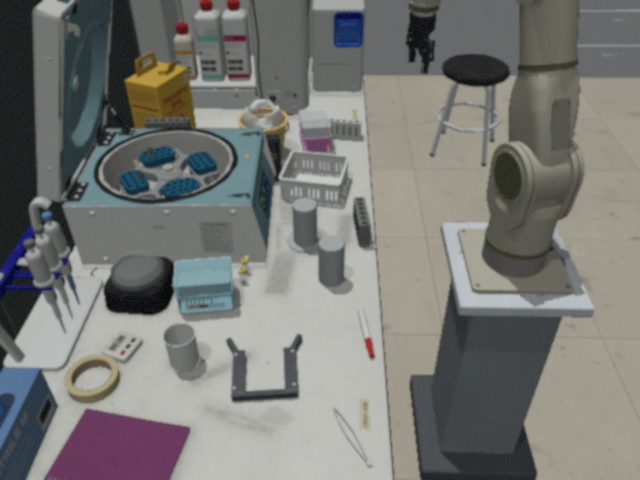

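The top view shows the pair at about (338,235), the single cup at (277,265), the holder at (165,212) with its mouth to the right (-y), and the basket at (440,242). The side view agrees. I'll zoom in.

```bash
cat > h.py <<'E'
import numpy as np,cv2
from station import r
def K(i): 
    f=240/np.tan(np.radians(i["fovy"])/2); return f
def back(n,u,v,z,i=None):
    i=i or r.camera_info(n);f=K(i);V=i["view"]
    d=np.array([(u-i["cx"])/f,(v-i["cy"])/f,1.]);R=V[:3,:3];c=-R.T@V[:3,3];d=R.T@d
    return c+d*(z-c[2])/d[2]
def proj(n,p,i=None):
    i=i or r.camera_info(n);f=K(i);V=i["view"];p=np.atleast_2d(p)
    q=p@V[:3,:3].T+V[:3,3];return np.c_[q[:,0]/q[:,2]*f+i["cx"],q[:,1]/q[:,2]*f+i["cy"]]
E
python3 - <<'E'
import cv2
a=cv2.imread("pics/top0.png");b=cv2.imread("pics/side0.png")
cv2.imwrite("pics/z1.png",cv2.resize(a[165:285,120:220],None,fx=5,fy=5,interpolation=cv2.INTER_CUBIC))
cv2.imwrite("pics/z2.png",cv2.resize(a[190:300,250:490],None,fx=3.3,fy=3.3,interpolation=cv2.INTER_CUBIC))
cv2.imwrite("pics/z3.png",cv2.resize(b[140:300,260:380],None,fx=3.7,fy=3.7,interpolation=cv2.INTER_CUBIC))
cv2.imwrite("pics/z4.png",cv2.resize(b[320:410,210:320],None,fx=5,fy=5,interpolation=cv2.INTER_CUBIC))
E
```

```text
(no output)
```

View pics/z1.png

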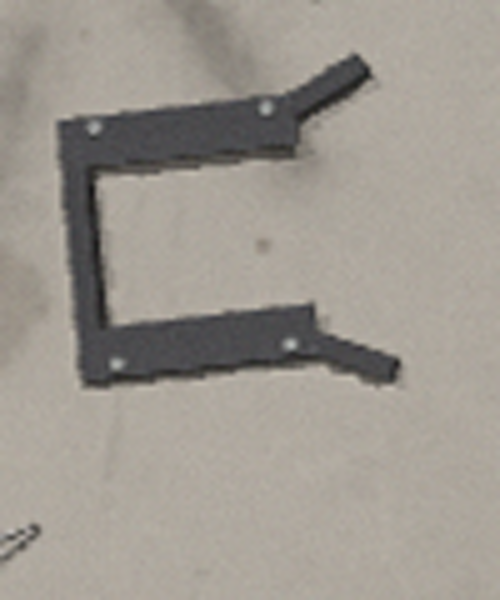

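View pics/z2.png

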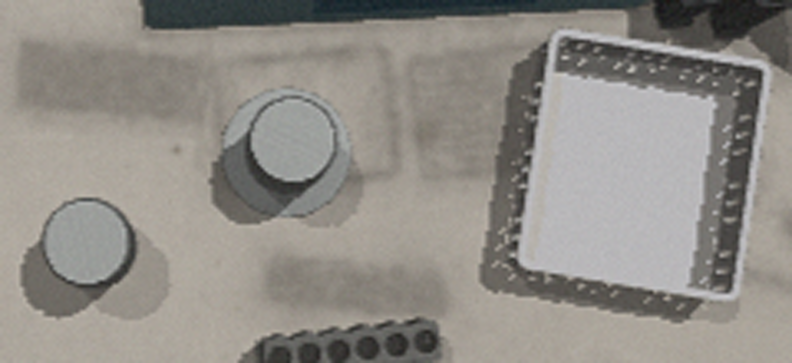

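View pics/z3.png

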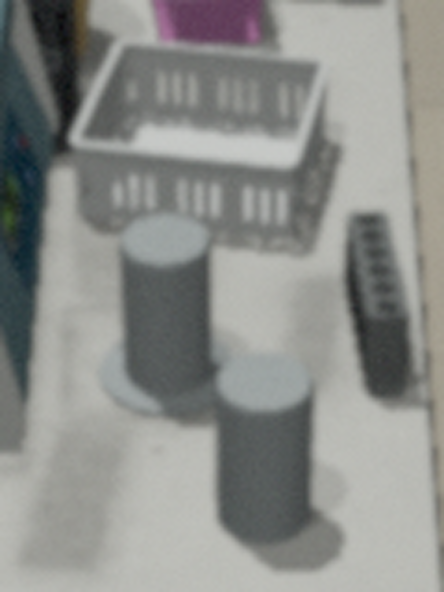

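View pics/z4.png

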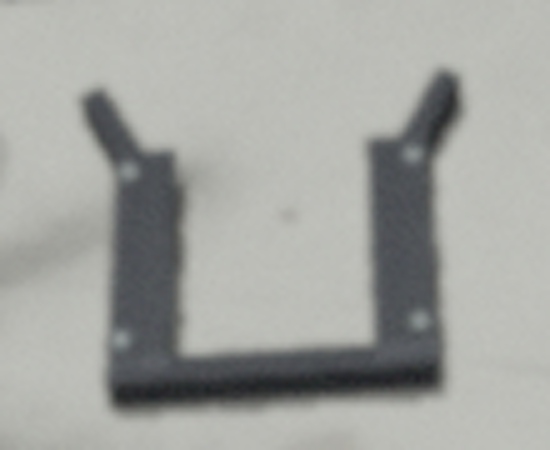

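View pics/wrist0.png

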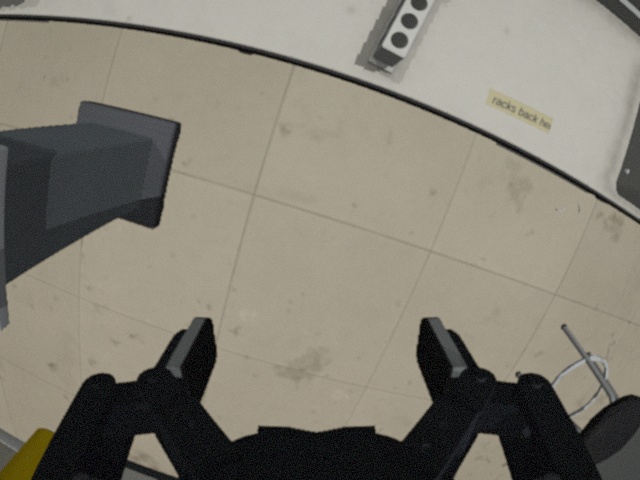

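Run:
```python
from h import *
def px(o,s,p): return (np.array(p,float)+.5)/s-.5+np.array(o)
T=lambda o,s,p,z,n="top": back(n,*px(o,s,p),z).round(1)
for p in [(297,153),(92,170),(313,305),(103,328),(60,122),(85,385)]: print("holder top",T((120,165),5,p,17))
for p in [(95,127),(266,107),(117,363),(290,344)]: print("rivet top",T((120,165),5,p,17))
for p in [(128,171),(120,339),(413,153),(420,320)]: print("rivet side",T((210,320),5,p,17,"side"))
for p in [(175,155),(178,358),(368,142),(376,345)]: print("lipcorners side",T((210,320),5,p,17,"side"))
print("pair",T((250,190),3.3,(293,140),115),T((260,140),3.7,(166,241),115,"side"))
print("pair flange",T((250,190),3.3,(286,153),5))
print("single",T((250,190),3.3,(88,241),110),T((260,140),3.7,(264,384),110,"side"))
for p in [(556,32),(770,65),(735,300),(519,267)]: print("basket",T((250,190),3.3,p,69))
for p in [(118,42),(328,66),(297,163),(70,145)]: print("basket side",T((260,140),3.7,p,69,"side"))
```

```text
holder top [610.2 311.2  17. ]
holder top [603.3 410.8  17. ]
holder top [536.2 303.3  17. ]
holder top [526.4 405.   17. ]
holder top [627.  426.5  17. ]
holder top [498.9 413.6  17. ]
rivet top [624.3 409.5  17. ]
rivet top [632.9 326.3  17. ]
rivet top [509.3 398.1  17. ]
rivet top [517.4 314.4  17. ]
rivet side [633.1 326.2  17. ]
rivet side [624.8 409.8  17. ]
rivet side [517.2 313.7  17. ]
rivet side [509.3 397.7  17. ]
lipcorners side [615.  317.3  17. ]
lipcorners side [601.3 418.1  17. ]
lipcorners side [536.1 308.3  17. ]
lipcorners side [525.6 410.   17. ]
pair [507.7 -69.2 115. ] [507.1 -63.1 115. ]
pair flange [507.  -68.8   5. ]
single [440.9  71.1 110. ] [440.9  79.1 110. ]
basket [ 585.3 -257.6   69. ]
basket [ 559.8 -407.1   69. ]
basket [ 395.4 -377.6   69. ]
basket [ 420.2 -227.7   69. ]
basket side [ 561.3 -399.    69. ]
basket side [ 395.6 -364.7   69. ]
basket side [ 419.8 -227.7   69. ]
basket side [ 587.6 -249.    69. ]
```

Rivets agree to within 1 mm across both cameras. Holder: yaw about 5.7°, centre about (571, 362). Pair: about (507.5, -68). I'll turn the jaws to lie along the holder axis and go above the pair.

Emit:
step_arm:
  increments:
    - {"offset":[0,0,0],"dr":[0.107,0,0],"grip":1}
    - {"offset":[0,0,0],"dr":[0.107,0,0],"grip":1}
    - {"offset":[0,0.0203,-0.0273],"dr":[0,0,0],"grip":1}
    - {"offset":[0,0.0203,-0.0273],"dr":[0,0,0],"grip":1}
    - {"offset":[0,0.0203,-0.0273],"dr":[0,0,0],"grip":1}
    - {"offset":[0,0.0203,-0.0273],"dr":[0,0,0],"grip":1}
    - {"offset":[0,0.0203,-0.0273],"dr":[0,0,0],"grip":1}
    - {"offset":[0,0.0203,-0.0273],"dr":[0,0,0],"grip":1}
    - {"offset":[0,0.0203,-0.0273],"dr":[0,0,0],"grip":1}
    - {"offset":[0,0.0203,-0.0273],"dr":[0,0,0],"grip":1}
    - {"offset":[0,0.0203,-0.0273],"dr":[0,0,0],"grip":1}
    - {"offset":[0,0.0203,-0.0273],"dr":[0,0,0],"grip":1}
    - {"offset":[0,0.0203,-0.0273],"dr":[0,0,0],"grip":1}
    - {"offset":[0,0.0203,-0.0273],"dr":[0,0,0],"grip":1}
    - {"offset":[0,0.0203,-0.0273],"dr":[0,0,0],"grip":1}
    - {"offset":[0,0.0203,-0.0273],"dr":[0,0,0],"grip":1}
    - {"offset":[0,0.0203,-0.0273],"dr":[0,0,0],"grip":1}
    - {"offset":[0,0.0203,-0.0273],"dr":[0,0,0],"grip":1}
    - {"offset":[0,0.0203,-0.0273],"dr":[0,0,0],"grip":1}
    - {"offset":[0,0.0203,-0.0273],"dr":[0,0,0],"grip":1}
  squeeze: 50

```text
time_s: 2.15
tcp_pos: [508.0, -67.9, 253.2]
ee_rot: [[-0.0, 0.995, 0.099], [-0.0, 0.099, -0.995], [-1.0, -0.0, 0.0]]
wrist_force: [0.5, -0.1, -0.4]
grip_width: 1.0
```

Run:
```python
from h import *
s=r.sense();print(s["time_s"],s["qpos"].round(1),s["tcp_pos"].round(1),s["ee_rot"].round(3).tolist())
i=r.camera_info("wrist");print(i["view"].round(4).tolist());print("cam pos",-(i["view"][:3,:3].T@i["view"][:3,3]).round(1))
cv2.imwrite("pics/w1.png",r.grab_frame("wrist"))
```

```text
2.15 [ 32.6   7.1 -32.2  99.1   3.9  74.9 -84.8] [508.  -67.9 253.2] [[-0.0, 0.995, 0.099], [-0.0, 0.099, -0.995], [-1.0, -0.0, 0.0]]
[[0.1005, -0.9949, 0.0004, -116.7535], [-0.9412, -0.095, 0.3244, 430.1005], [-0.3227, -0.033, -0.9459, 544.2325], [0.0, 0.0, 0.0, 1.0]]
cam pos [592.1 -57.4 375.3]
```

View pics/w1.png

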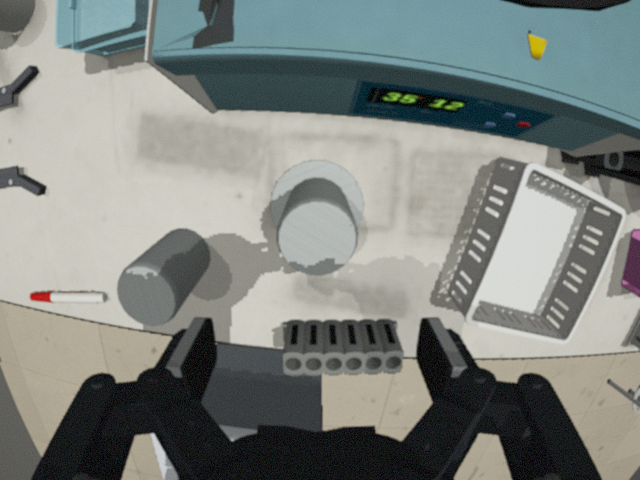

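The wrist view shows the pair's lid centred near (317,236) and its flange round (317,205). The jaws' lines straddle it. Checking numerically.

```bash
cat >> h.py <<'E'
def fback(u,v,z,i):
    f=K(i);V=i["view"];d=np.array([u-i["cx"],v-i["cy"]]);rr=np.hypot(*d);t=rr/f
    d=np.r_[d/rr*np.sin(t),np.cos(t)] if rr>0 else np.array([0,0,1.]);R=V[:3,:3];c=-R.T@V[:3,3];d=R.T@d
    return c+d*(z-c[2])/d[2]
E
python3 - <<'E'
from h import *
i=r.camera_info("wrist")
for p in [(278,234),(357,232),(317,272)]: print(fback(*p,115,i).round(1))
for p in [(270,205),(365,205),(317,160)]: print("fl",fback(*p,5,i).round(1))
a=cv2.imread("pics/w1.png");cv2.imwrite("pics/w1z.png",cv2.resize(a[140:340,100:400],None,fx=2.6,fy=2.6,interpolation=cv2.INTER_CUBIC))
E
```

```text
[512.7 -31.4 115. ]
[520.4 -88.9 115. ]
[485.8 -63.1 115. ]
fl [508.5 -12.3   5. ]
fl [ 518.9 -109.     5. ]
fl [559.2 -55.2   5. ]
```

View pics/w1z.png

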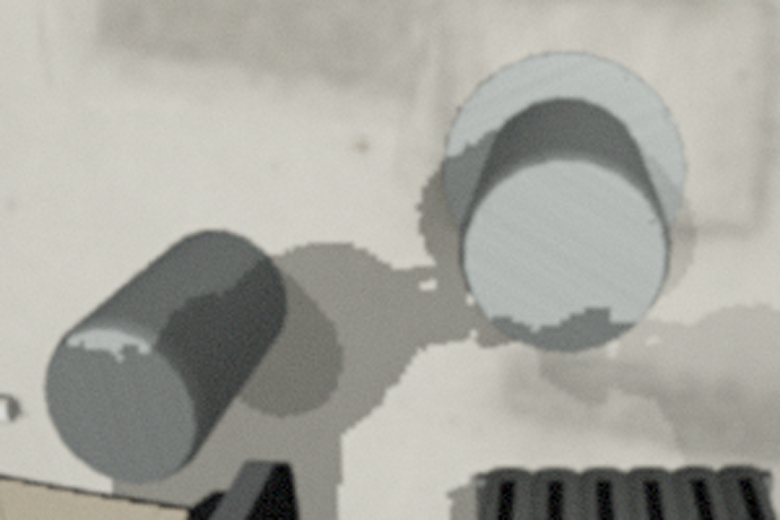

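Run:
```python
from h import *
i=r.camera_info("wrist");print(i["fovy"],i["cx"],i["cy"]);print(i["view"].round(4).tolist());print("cam pos",-(i["view"][:3,:3].T@i["view"][:3,3]).round(1))
print(r.sense()["tcp_pos"],r.sense()["time_s"])
for p in [(278,234),(357,232),(317,272)]: print(fback(*p,115,i).round(1))
```

```text
65.70646984690485 316.0880596042745 247.24359153965756
[[0.1065, -0.9943, -0.0021, -113.5408], [-0.941, -0.1015, 0.3228, 432.4129], [-0.3212, -0.0324, -0.9465, 544.543], [0.0, 0.0, 0.0, 1.0]]
cam pos [593.9 -51.4 375.6]
[509.95567331 -62.09405298 253.35927499] 2.2
[512.7 -31.4 115. ]
[520.4 -88.9 115. ]
[485.8 -63.1 115. ]
```

The arm was still settling between the pose reading and the picture, so I'll settle and look again.

Emit:
step_arm:
  increments:
    - {"offset":[0,0,0],"dr":[0,0,0],"grip":1}
    - {"offset":[0,0,0],"dr":[0,0,0],"grip":1}
    - {"offset":[0,0,0],"dr":[0,0,0],"grip":1}
    - {"offset":[0,0,0],"dr":[0,0,0],"grip":1}

```text
time_s: 2.6
tcp_pos: [507.2, -70.2, 253.3]
ee_rot: [[-0.0, 0.995, 0.098], [-0.0, 0.098, -0.995], [-1.0, -0.0, 0.0]]
wrist_force: [-0.6, -0.5, 0.3]
grip_width: 1.0
```

Run:
```python
from h import *
s=r.sense();i=r.camera_info("wrist");g=r.grab_frame("wrist");cv2.imwrite("pics/w2.png",g)
print(s["tcp_pos"],s["joint_velocities"].round(1));np.save("w2view.npy",i["view"])
cv2.imwrite("pics/w2z.png",cv2.resize(g[130:300,240:400],None,fx=3.5,fy=3.5,interpolation=cv2.INTER_CUBIC))
```

```text
[507.19535434 -70.18752458 253.29596166] [-0.1  0.  -0.1 -0.2 -0.   0.1 -0.2]
```

View pics/w2z.png

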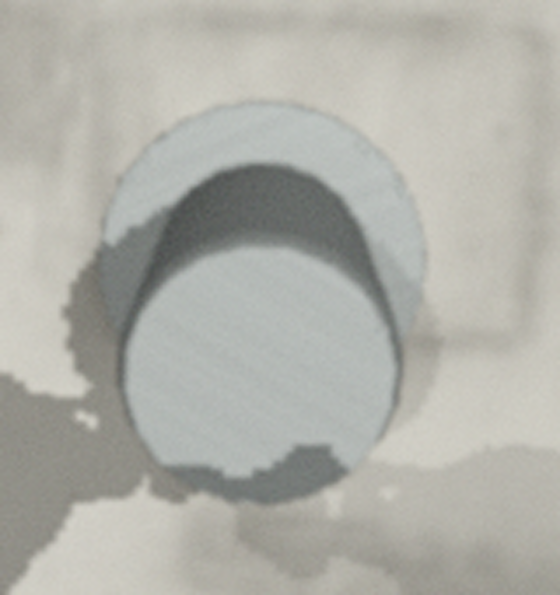

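Run:
```python
from h import *
i=r.camera_info("wrist");i["view"]=np.load("w2view.npy")
q=lambda x,y,z: fback((x+.5)/3.5-.5+240,(y+.5)/3.5-.5+130,z,i).round(1)
for p in [(124,375),(400,375),(262,244),(262,502)]: print(q(*p,115))
for p in [(103,245),(427,245),(262,100)]: print("fl",q(*p,5))
```

```text
[507.7 -37.9 115. ]
[513.4 -95.7 115. ]
[538.4 -64.  115. ]
[481.8 -69.6 115. ]
fl [511.3 -19.7   5. ]
fl [ 520.7 -113.7    5. ]
fl [557.7 -61.7   5. ]
```

Wrist gives the pair at (510,-67) and top gives (507.5,-69), so I'll use (509,-68). Descending to z≈97.

Emit:
step_arm:
  increments:
    - {"offset":[0.01,0.001,-0.001],"dr":[0,0,0],"grip":1}
    - {"offset":[0.02,0.001,-0.001],"dr":[0,0,0],"grip":1}
    - {"offset":[0.02,0,0],"dr":[0,0,0],"grip":1}
    - {"offset":[0.02,0,0],"dr":[0,0,0],"grip":1}
    - {"offset":[0.02,0,0],"dr":[0,0,0],"grip":1}
    - {"offset":[0.02,0,0],"dr":[0,0,0],"grip":1}
    - {"offset":[0.02,0,0],"dr":[0,0,0],"grip":1}
    - {"offset":[0.016,0,0],"dr":[0,0,0],"grip":1}
    - {"offset":[0.01,0,0],"dr":[0,0,0],"grip":1}
    - {"offset":[0,0,0],"dr":[0,0,0],"grip":1}
    - {"offset":[0,0,0],"dr":[0,0,0],"grip":1}
    - {"offset":[0,0,0],"dr":[0,0,0],"grip":-1}
    - {"offset":[0,0,0],"dr":[0,0,0],"grip":-1}
    - {"offset":[0,0,0],"dr":[0,0,0],"grip":-1}
    - {"offset":[0,0,0],"dr":[0,0,0],"grip":-1}
    - {"offset":[0,0,0],"dr":[0,0,0],"grip":-1}
    - {"offset":[0,0,0],"dr":[0,0,0],"grip":-1}
    - {"offset":[0,0,0],"dr":[0,0,0],"grip":-1}
  squeeze: 60

```text
time_s: 4.45
tcp_pos: [510.4, -67.2, 98.6]
ee_rot: [[0.003, 0.995, 0.099], [-0.001, 0.099, -0.995], [-1.0, 0.002, 0.001]]
wrist_force: [-0.8, -0.4, 5.2]
grip_width: 0.703
```

Run:
```python
from h import *
s=r.sense();print(s["tcp_pos"].round(1),s["grip_width"],s["wrist_force"].round(1),s["moment"].round(2))
cv2.imwrite("pics/w3.png",r.grab_frame("wrist"))
```

```text
[510.4 -67.2  98.6] 0.7034979746816923 [-0.8 -0.4  5.2] [-0.08  0.06  0.01]
```

View pics/w3.png

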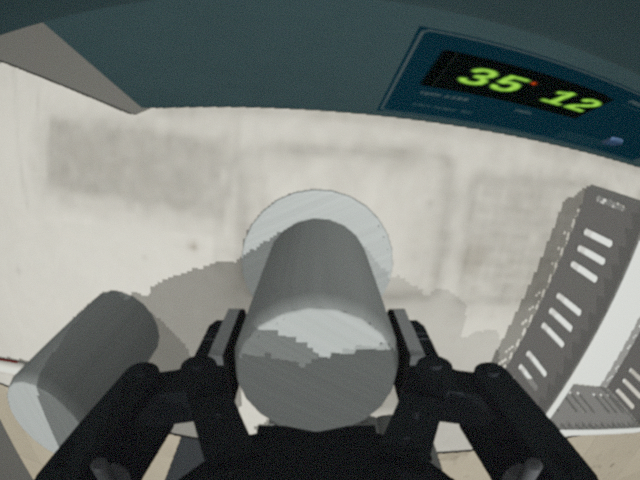

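Gripped: the cup sits centred between the pads at (317,350), and the opening of 0.70 × 85 ≈ 60 mm fits. I'll check how close the centrifuge's front face is before choosing the carry path.

Run:
```python
from h import *
i=r.camera_info("wrist")
for p in [(140,110),(300,108),(500,135)]: print("bottom edge",fback(*p,0,i).round(1))
print("cam",-(i["view"][:3,:3].T@i["view"][:3,3]).round(1))
for z in(0,100,150,200): print(z,back("top",292,195,z).round(0),back("top",292,178,z).round(0),back("top",460,168,z).round(0),back("side",268,262,z).round(),back("side",272,150,z).round())
```

```text
bottom edge [598.8  54.4   0. ]
bottom edge [603.7 -46.5   0. ]
bottom edge [ 606.2 -173.2    0. ]
cam [594.2 -56.6 220.9]
0 [609.  38.   0.] [651.  37.   0.] [ 670. -374.    0.] [596.  19.   0.] [ 633. -523.    0.]
100 [595.  35. 100.] [634.  34. 100.] [ 652. -349.  100.] [579. 135. 100.] [ 613. -351.  100.]
150 [588.  33. 150.] [625.  33. 150.] [ 642. -337.  150.] [571. 192. 150.] [ 603. -264.  150.]
200 [581.  31. 200.] [617.  31. 200.] [ 633. -324.  200.] [562. 250. 200.] [ 592. -178.  200.]
```

Centrifuge front is at x≈605 for y up to about 50, and the wrist camera reaches x≈594. So: straight up 140 mm, then along the holder's y axis above the single cup's height, and move +x only once past the centrifuge.

Emit:
step_arm:
  increments:
    - {"offset":[-0.005,0,0],"dr":[0,0,0],"grip":-1}
    - {"offset":[-0.01,0,0],"dr":[0,0,0],"grip":-1}
    - {"offset":[-0.02,0,0],"dr":[0,0,0],"grip":-1}
    - {"offset":[-0.025,0,0],"dr":[0,0,0],"grip":-1}
    - {"offset":[-0.025,0,0],"dr":[0,0,0],"grip":-1}
    - {"offset":[-0.025,0,0],"dr":[0,0,0],"grip":-1}
    - {"offset":[-0.02,0,0],"dr":[0,0,0],"grip":-1}
    - {"offset":[-0.01,0,0],"dr":[0,0,0],"grip":-1}
    - {"offset":[0,0,0],"dr":[0,0,0],"grip":-1}
    - {"offset":[0,0,0],"dr":[0,0,0],"grip":-1}
  squeeze: 60

```text
time_s: 5.5
tcp_pos: [508.9, -66.9, 236.6]
ee_rot: [[-0.001, 0.995, 0.1], [-0.0, 0.1, -0.995], [-1.0, -0.001, -0.0]]
wrist_force: [0.5, 0.6, -2.8]
grip_width: 0.701
```

Run:
```python
from h import *
s=r.sense();print(s["tcp_pos"].round(1),s["grip_width"],s["wrist_force"].round(1),s["qpos"].round(0))
cv2.imwrite("pics/s4.png",r.grab_frame("side"))
```

```text
[508.9 -66.9 236.6] 0.7011124659539942 [ 0.5  0.6 -2.8] [ 32.   8. -32. 100.   4.  73. -85.]
```

View pics/s4.png

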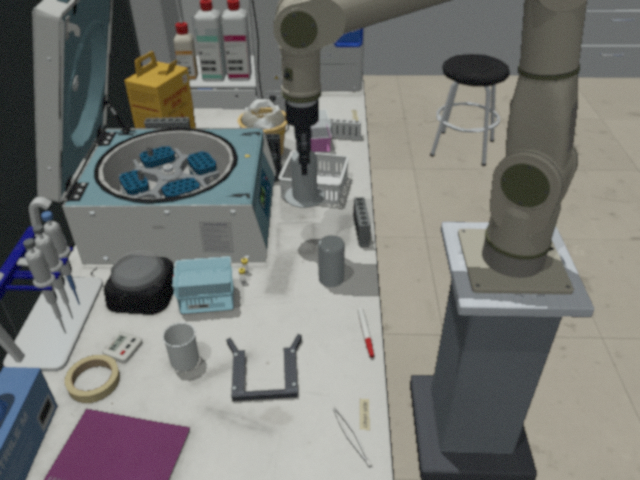

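Both cups rose together (2.8 N; flange visible under the cup at (302,203)). Now to the mouth.

Emit:
step_arm:
  increments:
    - {"offset":[0,0,-0.008],"dr":[0,0,0],"grip":-1}
    - {"offset":[0,0,-0.016],"dr":[0,0,0],"grip":-1}
    - {"offset":[0,0,-0.02],"dr":[0,0,0],"grip":-1}
    - {"offset":[0,0,-0.02],"dr":[0,0,0],"grip":-1}
    - {"offset":[0,0,-0.02],"dr":[0,0,0],"grip":-1}
    - {"offset":[0,0,-0.02],"dr":[0,0,0],"grip":-1}
    - {"offset":[0,0,-0.02],"dr":[0,0,0],"grip":-1}
    - {"offset":[0,0,-0.02],"dr":[0,0,0],"grip":-1}
    - {"offset":[0,0,-0.02],"dr":[0,0,0],"grip":-1}
    - {"offset":[0,0.008,-0.02],"dr":[0,0,0],"grip":-1}
    - {"offset":[0,0.016,-0.02],"dr":[0,0,0],"grip":-1}
    - {"offset":[0,0.018,-0.02],"dr":[0,0,0],"grip":-1}
    - {"offset":[0,0.018,-0.02],"dr":[0,0,0],"grip":-1}
    - {"offset":[0,0.018,-0.016],"dr":[0,0,0],"grip":-1}
    - {"offset":[0,0.016,-0.008],"dr":[0,0,0],"grip":-1}
    - {"offset":[0,0.0105,-0.003],"dr":[0,0,0],"grip":-1}
    - {"offset":[0,0,0],"dr":[0,0,0],"grip":-1}
    - {"offset":[0,0,0],"dr":[0,0,0],"grip":-1}

```text
time_s: 7.35
tcp_pos: [585.4, 214.2, 236.9]
ee_rot: [[-0.001, 0.995, 0.101], [0.0, 0.101, -0.995], [-1.0, -0.001, -0.0]]
wrist_force: [-0.7, 0.7, -3.1]
grip_width: 0.708
```

Emit:
step_arm:
  increments:
    - {"offset":[0.01,0,0],"dr":[0,0,0],"grip":-1}
    - {"offset":[0.02,0,0],"dr":[0,0,0],"grip":-1}
    - {"offset":[0.02,0,0],"dr":[0,0,0],"grip":-1}
    - {"offset":[0.02,0,0],"dr":[0,0,0],"grip":-1}
    - {"offset":[0.02,0,0],"dr":[0,0,0],"grip":-1}
    - {"offset":[0.015,0,0],"dr":[0,0,0],"grip":-1}
    - {"offset":[0.01,0,0],"dr":[0,0,0],"grip":-1}
    - {"offset":[0.005,0,0],"dr":[0,0,0],"grip":-1}
    - {"offset":[0.005,0,0],"dr":[0,0,0],"grip":-1}
    - {"offset":[0,0,0],"dr":[0,0,0],"grip":-1}
    - {"offset":[0,0,0],"dr":[0,0,0],"grip":-1}
    - {"offset":[0,0,0],"dr":[0,0,0],"grip":-1}

```text
time_s: 8.55
tcp_pos: [586.7, 213.3, 112.9]
ee_rot: [[0.001, 0.995, 0.1], [0.0, 0.1, -0.995], [-1.0, 0.001, -0.0]]
wrist_force: [-0.1, 0.4, -2.1]
grip_width: 0.703
```

Run:
```python
from h import *
s=r.sense();print(s["tcp_pos"].round(1),s["grip_width"],s["wrist_force"].round(1),s["qpos"].round(0),s["ee_rot"].round(4).tolist())
np.save("w5view.npy",r.camera_info("wrist")["view"])
cv2.imwrite("pics/w5.png",r.grab_frame("wrist"))
cv2.imwrite("pics/s5.png",r.grab_frame("side"))
g=r.grab_frame("top");cv2.imwrite("pics/t5.png",g);cv2.imwrite("pics/t5z.png",cv2.resize(g[140:290,110:310],None,fx=4,fy=4,interpolation=cv2.INTER_CUBIC))
```

```text
[586.7 213.3 112.9] 0.7034655307161772 [-0.1  0.4 -2.1] [   5.   31.  -39.   91.   21.   65. -123.] [[0.001, 0.995, 0.0995], [0.0003, 0.0995, -0.995], [-1.0, 0.001, -0.0002]]
```

View pics/w5.png

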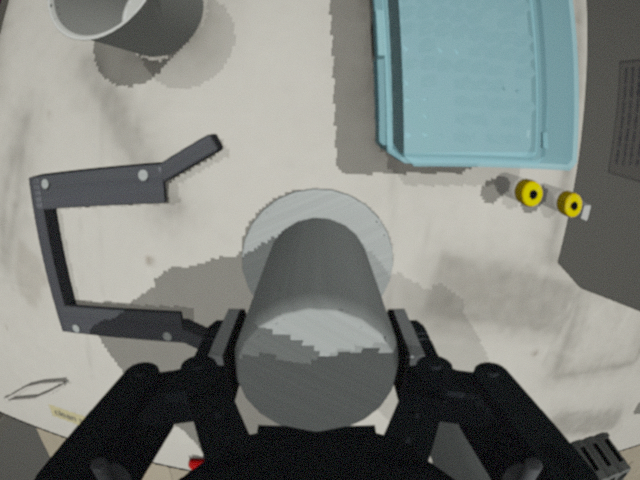

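View pics/s5.png

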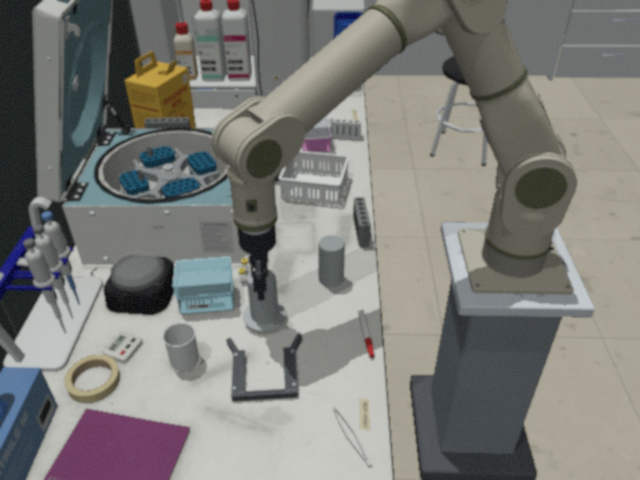

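View pics/t5z.png

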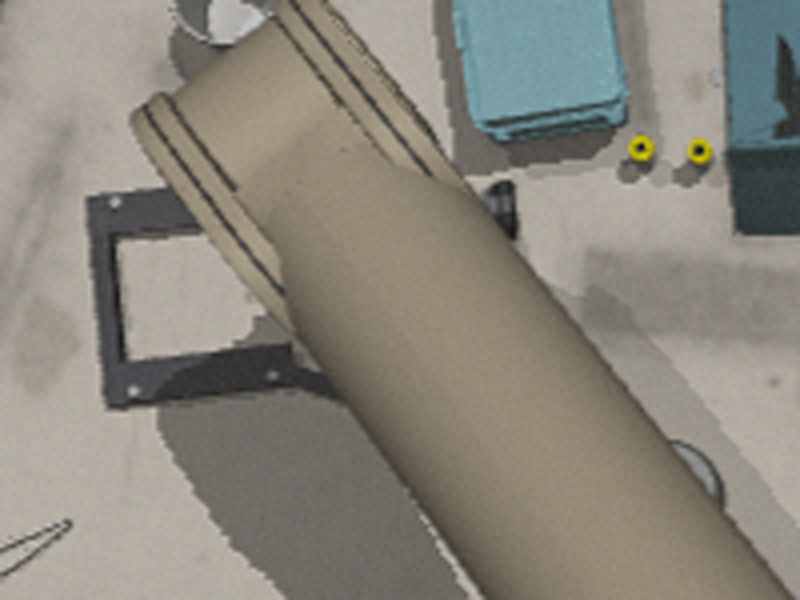

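Run:
```python
from h import *
i=r.camera_info("wrist");i["view"]=np.load("w5view.npy")
for p in [(45,184),(143,175),(76,328),(167,337)]: print("rivet",fback(*p,17,i).round(1))
P=[fback(*p,17,i) for p in [(45,184),(143,175),(76,328),(167,337)]];print(np.mean(P,0).round(1))
for p in [(242.5,250),(393,250),(317,188)]: print("fl",fback(*p,19,i).round(1))
```

```text
rivet [624.7 414.8  17. ]
rivet [633.6 330.1  17. ]
rivet [508.2 402.8  17. ]
rivet [516.1 318.4  17. ]
[570.6 366.5  17. ]
fl [590.8 261.9  19. ]
fl [600.3 168.3  19. ]
fl [633.9 219.5  19. ]
```

Relative to the rivets in the same wrist picture, the flange is 0.5 mm off the holder's axis and about 151 mm before its centre. Lowering towards the bench.

Emit:
step_arm:
  increments:
    - {"offset":[0.005,0,0],"dr":[0,0,0],"grip":-1}
    - {"offset":[0.005,0,0],"dr":[0,0,0],"grip":-1}
    - {"offset":[0.0025,0,0],"dr":[0,0,0],"grip":-1}
    - {"offset":[0,0,0],"dr":[0,0,0],"grip":-1}
    - {"offset":[0,0,0],"dr":[0,0,0],"grip":-1}

```text
time_s: 9.2
tcp_pos: [586.3, 213.2, 99.7]
ee_rot: [[-0.0, 0.995, 0.1], [-0.0, 0.1, -0.995], [-1.0, -0.0, -0.0]]
wrist_force: [-0.4, -0.5, -2.0]
grip_width: 0.703
```

Emit:
step_arm:
  increments:
    - {"offset":[0.001,0,0],"dr":[0,0,0],"grip":-1}
    - {"offset":[0,0,0],"dr":[0,0,0],"grip":-1}
    - {"offset":[0,0,0],"dr":[0,0,0],"grip":-1}

```text
time_s: 9.5
tcp_pos: [586.3, 213.1, 98.8]
ee_rot: [[-0.0, 0.995, 0.1], [-0.0, 0.1, -0.995], [-1.0, -0.0, 0.0]]
wrist_force: [0.3, 0.1, -2.8]
grip_width: 0.702
```

Hovering about a millimetre off the bench (the full 2.8 N weight still hangs). Slide in most of the way.

Emit:
step_arm:
  increments:
    - {"offset":[0,0,-0.005],"dr":[0,0,0],"grip":-1}
    - {"offset":[0,0,-0.01],"dr":[0,0,0],"grip":-1}
    - {"offset":[0,0,-0.01],"dr":[0,0,0],"grip":-1}
    - {"offset":[0,0,-0.01],"dr":[0,0,0],"grip":-1}
    - {"offset":[0,0,-0.01],"dr":[0,0,0],"grip":-1}
    - {"offset":[0,0,-0.01],"dr":[0,0,0],"grip":-1}
    - {"offset":[0,0,-0.005],"dr":[0,0,0],"grip":-1}
    - {"offset":[0,0,0],"dr":[0,0,0],"grip":-1}

```text
time_s: 10.3
tcp_pos: [580.0, 274.0, 98.8]
ee_rot: [[-0.0, 0.995, 0.101], [0.0, 0.101, -0.995], [-1.0, -0.0, -0.0]]
wrist_force: [0.1, -0.1, -2.2]
grip_width: 0.703
```

Emit:
step_arm:
  increments:
    - {"offset":[0,0,-0.005],"dr":[0,0,0],"grip":-1}
    - {"offset":[0,0,-0.01],"dr":[0,0,0],"grip":-1}
    - {"offset":[0,0,-0.01],"dr":[0,0,0],"grip":-1}
    - {"offset":[0,0,-0.01],"dr":[0,0,0],"grip":-1}
    - {"offset":[0,0,-0.01],"dr":[0,0,0],"grip":-1}
    - {"offset":[0,0,-0.005],"dr":[0,0,0],"grip":-1}
    - {"offset":[0,0,0],"dr":[0,0,0],"grip":-1}

```text
time_s: 11.0
tcp_pos: [574.8, 323.9, 98.8]
ee_rot: [[-0.0, 0.995, 0.101], [0.001, 0.101, -0.995], [-1.0, -0.0, -0.001]]
wrist_force: [-0.3, 0.4, -2.1]
grip_width: 0.703
```

Run:
```python
from h import *
s=r.sense();print(s["tcp_pos"].round(1),s["wrist_force"].round(1),s["moment"].round(2),s["qpos"].round(0))
cv2.imwrite("pics/w6.png",r.grab_frame("wrist"))
```

```text
[574.8 323.9  98.8] [-0.3  0.4 -2.1] [ 0.06  0.03 -0.02] [  -6.   36.  -39.   86.   23.   67. -133.]
```

View pics/w6.png

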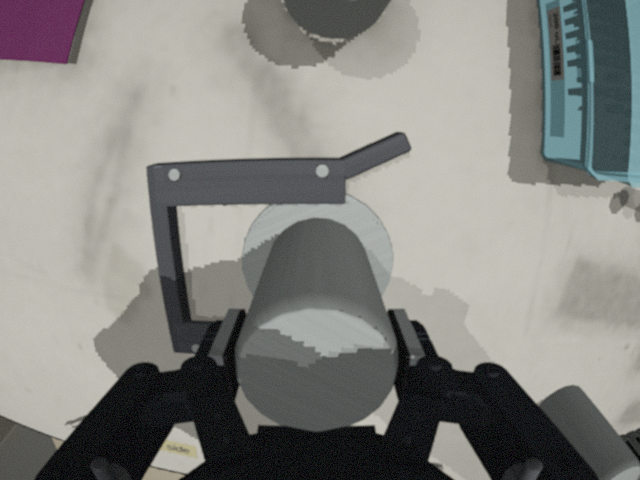

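The flange passes under the far lip, with no contact force. Continuing, then creeping to the stop.

Emit:
step_arm:
  increments:
    - {"offset":[0,0,-0.005],"dr":[0,0,0],"grip":-1}
    - {"offset":[0,0,-0.008],"dr":[0,0,0],"grip":-1}
    - {"offset":[0,0,-0.008],"dr":[0,0,0],"grip":-1}
    - {"offset":[0,0,-0.008],"dr":[0,0,0],"grip":-1}
    - {"offset":[0,0,-0.005],"dr":[0,0,0],"grip":-1}
    - {"offset":[0,0,0],"dr":[0,0,0],"grip":-1}
    - {"offset":[0,0,0],"dr":[0,0,0],"grip":-1}

```text
time_s: 11.75
tcp_pos: [572.0, 356.6, 98.8]
ee_rot: [[0.0, 0.995, 0.1], [-0.0, 0.1, -0.995], [-1.0, 0.0, 0.0]]
wrist_force: [-0.2, -0.5, -2.4]
grip_width: 0.699
```

Emit:
step_arm:
  increments:
    - {"offset":[0,0,-0.002],"dr":[0,0,0],"grip":-1}
    - {"offset":[0,0,-0.002],"dr":[0,0,0],"grip":-1}
    - {"offset":[0,0,0],"dr":[0,0,0],"grip":-1}

```text
time_s: 12.05
tcp_pos: [571.5, 360.5, 98.8]
ee_rot: [[-0.0, 0.995, 0.1], [0.0, 0.1, -0.995], [-1.0, -0.0, -0.0]]
wrist_force: [-0.1, 0.2, -2.4]
grip_width: 0.705
```

Emit:
step_arm:
  increments:
    - {"offset":[0,0,-0.0015],"dr":[0,0,0],"grip":-1}
    - {"offset":[0,0,0],"dr":[0,0,0],"grip":-1}

```text
time_s: 12.25
tcp_pos: [571.4, 362.0, 98.8]
ee_rot: [[0.0, 0.995, 0.1], [0.0, 0.1, -0.995], [-1.0, 0.0, -0.0]]
wrist_force: [-0.1, -0.8, -2.5]
grip_width: 0.699
```

Emit:
step_arm:
  increments:
    - {"offset":[0,0,-0.0015],"dr":[0,0,0],"grip":-1}
    - {"offset":[0,0,0],"dr":[0,0,0],"grip":-1}

```text
time_s: 12.45
tcp_pos: [571.2, 363.6, 98.8]
ee_rot: [[0.0, 0.995, 0.1], [0.0, 0.1, -0.995], [-1.0, 0.0, -0.0]]
wrist_force: [0.2, -0.5, -1.6]
grip_width: 0.702
```

Emit:
step_arm:
  increments:
    - {"offset":[0,0,-0.0015],"dr":[0,0,0],"grip":-1}
    - {"offset":[0,0,0],"dr":[0,0,0],"grip":-1}

```text
time_s: 12.65
tcp_pos: [571.3, 364.4, 98.8]
ee_rot: [[0.0, 0.995, 0.099], [-0.001, 0.099, -0.995], [-1.0, 0.0, 0.001]]
wrist_force: [0.3, -2.1, -0.9]
grip_width: 0.704
```

Emit:
step_arm:
  increments:
    - {"offset":[0,0,-0.001],"dr":[0,0,0],"grip":-1}
    - {"offset":[0,0,0],"dr":[0,0,0],"grip":-1}

```text
time_s: 12.85
tcp_pos: [571.4, 365.2, 98.9]
ee_rot: [[0.0, 0.995, 0.099], [-0.001, 0.099, -0.995], [-1.0, 0.0, 0.001]]
wrist_force: [-0.4, -4.8, 1.9]
grip_width: 0.702
```

Run:
```python
from h import *
s=r.sense();print(s["tcp_pos"].round(1),s["wrist_force"].round(1),s["moment"].round(2),s["qpos"].round(0))
np.save("w7view.npy",r.camera_info("wrist")["view"])
cv2.imwrite("pics/w7.png",r.grab_frame("wrist"))
```

```text
[571.4 365.2  98.9] [-0.4 -4.8  1.9] [-1.3   0.06  0.09] [ -10.   38.  -38.   83.   24.   68. -136.]
```

View pics/w7.png

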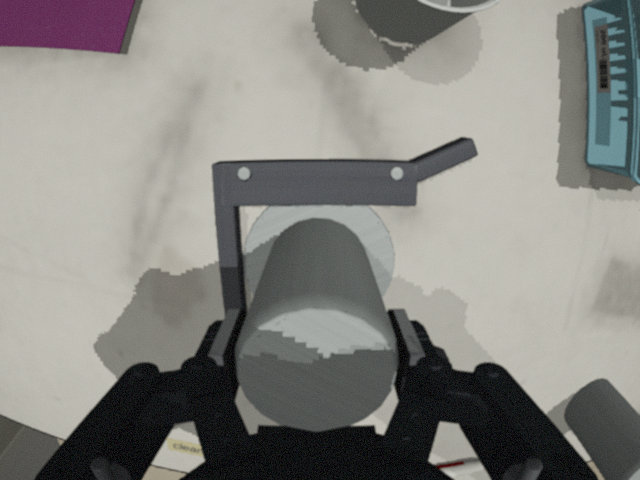

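Contact at the stop: 4.8 N against the motion, and the rivets at (244,173) and (397,173) are centred over the cup. I'll back off about 1.5 mm, set it down and hold.

Emit:
step_arm:
  increments:
    - {"offset":[0,0,0.0018],"dr":[0,0,0],"grip":-1}
    - {"offset":[0,0,0],"dr":[0,0,0],"grip":-1}
    - {"offset":[0.001,0,0],"dr":[0,0,0],"grip":-1}
    - {"offset":[0.0005,0,0],"dr":[0,0,0],"grip":-1}
    - {"offset":[0,0,0],"dr":[0,0,0],"grip":-1}
    - {"offset":[0,0,0],"dr":[0,0,0],"grip":-1}
    - {"offset":[0,0,0],"dr":[0,0,0],"grip":-1}

```text
time_s: 13.6
tcp_pos: [571.4, 364.5, 98.7]
ee_rot: [[0.001, 0.995, 0.1], [0.001, 0.1, -0.995], [-1.0, 0.001, -0.001]]
wrist_force: [-3.2, -3.9, 9.2]
grip_width: 0.703
```

Seated. Pull straight up.

Emit:
step_arm:
  increments:
    - {"offset":[-0.001,0,0],"dr":[0,0,0],"grip":-1}
    - {"offset":[-0.003,0,0],"dr":[0,0,0],"grip":-1}
    - {"offset":[-0.003,0,0],"dr":[0,0,0],"grip":-1}
    - {"offset":[-0.003,0,0],"dr":[0,0,0],"grip":-1}
    - {"offset":[-0.003,0,0],"dr":[0,0,0],"grip":-1}
    - {"offset":[-0.003,0,0],"dr":[0,0,0],"grip":-1}
    - {"offset":[-0.003,0,0],"dr":[0,0,0],"grip":-1}
    - {"offset":[-0.003,0,0],"dr":[0,0,0],"grip":-1}
    - {"offset":[-0.005,0,0],"dr":[0,0,0],"grip":-1}
  squeeze: 80

```text
time_s: 14.5
tcp_pos: [570.8, 363.7, 123.7]
ee_rot: [[-0.001, 0.995, 0.1], [-0.001, 0.1, -0.995], [-1.0, -0.001, 0.001]]
wrist_force: [0.9, 0.4, -14.5]
grip_width: 0.698
```

Emit:
step_arm:
  increments:
    - {"offset":[-0.005,0,0],"dr":[0,0,0],"grip":-1}
    - {"offset":[-0.01,0,0],"dr":[0,0,0],"grip":-1}

```text
time_s: 14.7
tcp_pos: [570.6, 363.6, 138.5]
ee_rot: [[-0.002, 0.995, 0.1], [-0.001, 0.1, -0.995], [-1.0, -0.002, 0.001]]
wrist_force: [-0.1, 1.0, -19.4]
grip_width: 0.697
```

Run:
```python
from h import *
s=r.sense();print(s["tcp_pos"].round(1),s["wrist_force"].round(1),s["moment"].round(2))
cv2.imwrite("pics/w8.png",r.grab_frame("wrist"))
g=r.grab_frame("side");cv2.imwrite("pics/s8z.png",cv2.resize(g[240:440,180:380],None,fx=3,fy=3,interpolation=cv2.INTER_CUBIC))
```

```text
[570.6 363.6 138.5] [ -0.1   1.  -19.4] [ 0.11 -0.06 -0.01]
```

View pics/w8.png

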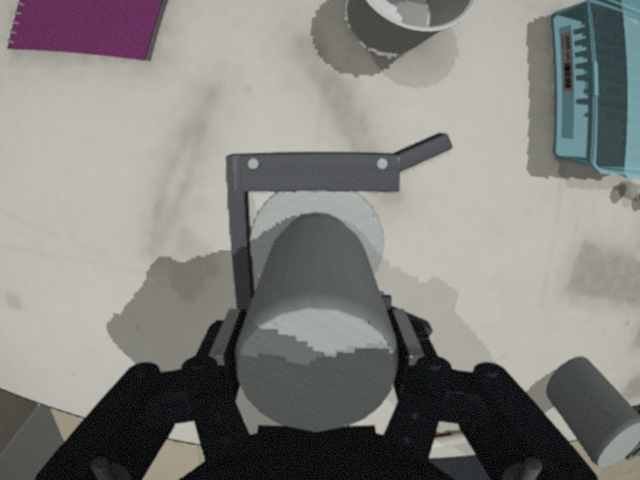

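View pics/s8z.png

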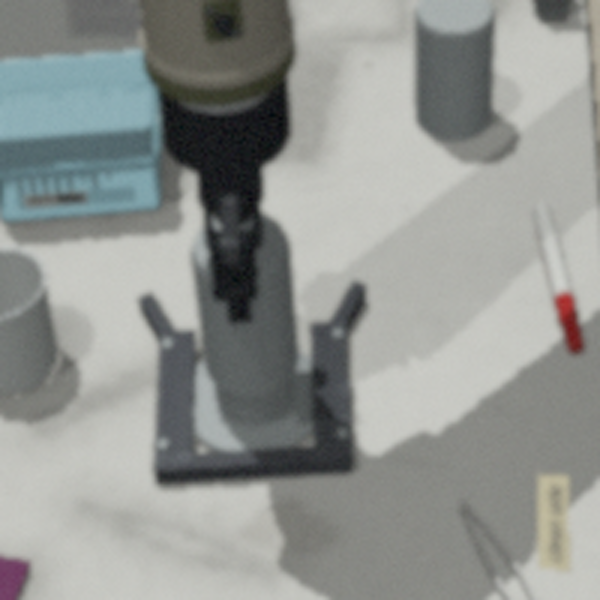

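The outer cup rises with the grip unchanged, and the flange stays under the lips. The button drag is about 15 N. Continuing upward.

Emit:
step_arm:
  increments:
    - {"offset":[-0.008,0,0],"dr":[0,0,0],"grip":-1}
    - {"offset":[-0.008,0,0],"dr":[0,0,0],"grip":-1}
    - {"offset":[-0.008,0,0],"dr":[0,0,0],"grip":-1}
    - {"offset":[-0.008,0,0],"dr":[0,0,0],"grip":-1}
    - {"offset":[-0.008,0,0],"dr":[0,0,0],"grip":-1}
    - {"offset":[-0.008,0,0],"dr":[0,0,0],"grip":-1}
    - {"offset":[-0.01,0,0],"dr":[0,0,0],"grip":-1}
    - {"offset":[-0.01,0,0],"dr":[0,0,0],"grip":-1}
    - {"offset":[-0.015,0,0],"dr":[0,0,0],"grip":-1}
    - {"offset":[-0.015,0,0],"dr":[0,0,0],"grip":-1}
    - {"offset":[-0.01,0,0],"dr":[0,0,0],"grip":-1}
    - {"offset":[0,0,0],"dr":[0,0,0],"grip":-1}
    - {"offset":[0,0,0],"dr":[0,0,0],"grip":-1}

```text
time_s: 16.1
tcp_pos: [571.2, 364.0, 247.2]
ee_rot: [[0.0, 0.995, 0.1], [-0.0, 0.1, -0.995], [-1.0, 0.0, 0.0]]
wrist_force: [-0.0, 1.1, -0.7]
grip_width: 0.691
```

Run:
```python
from h import *
s=r.sense();print(s["tcp_pos"].round(1),s["wrist_force"].round(1),s["qpos"].round(0))
np.save("w9view.npy",r.camera_info("wrist")["view"])
cv2.imwrite("pics/w9.png",r.grab_frame("wrist"))
g=r.grab_frame("side");cv2.imwrite("pics/s9z.png",cv2.resize(g[240:440,180:380],None,fx=3,fy=3,interpolation=cv2.INTER_CUBIC))
```

```text
[571.2 364.  247.2] [-0.   1.1 -0.7] [  -9.   31.  -41.   73.   20.   82. -133.]
```

View pics/w9.png

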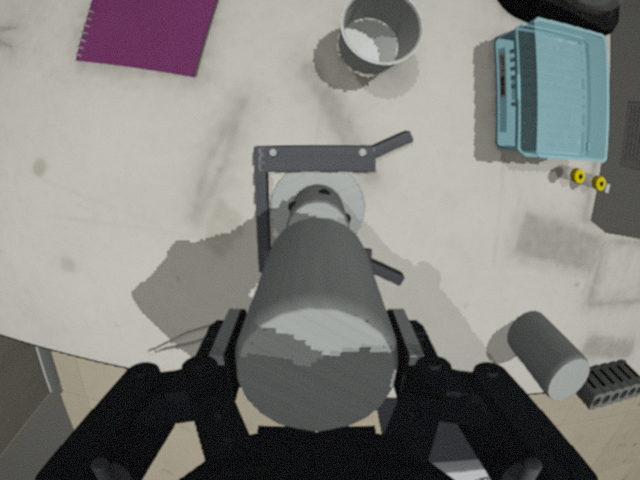

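View pics/s9z.png

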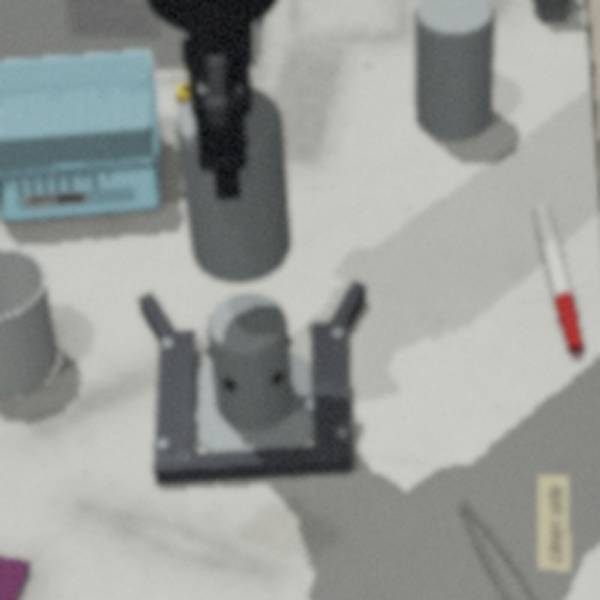

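Clean separation: the inner cup with its buttons stands in the holder with the flange under the lips, and the outer cup is clear above it. Moving to the basket, staying at x≲510 past the centrifuge.

Emit:
step_arm:
  increments:
    - {"offset":[0,-0.004,0.012],"dr":[0,0,0],"grip":-1}
    - {"offset":[0,-0.009,0.024],"dr":[0,0,0],"grip":-1}
    - {"offset":[0,-0.0107,0.03],"dr":[0,0,0],"grip":-1}
    - {"offset":[0,-0.0107,0.03],"dr":[0,0,0],"grip":-1}
    - {"offset":[0,-0.0107,0.03],"dr":[0,0,0],"grip":-1}
    - {"offset":[0,-0.0107,0.03],"dr":[0,0,0],"grip":-1}
    - {"offset":[0,-0.0107,0.03],"dr":[0,0,0],"grip":-1}
    - {"offset":[0,-0.0107,0.03],"dr":[0,0,0],"grip":-1}
    - {"offset":[0,-0.0107,0.03],"dr":[0,0,0],"grip":-1}
    - {"offset":[0,-0.0034,0.03],"dr":[0,0,0],"grip":-1}
    - {"offset":[0,-0.0034,0.03],"dr":[0,0,0],"grip":-1}
    - {"offset":[0,-0.0034,0.03],"dr":[0,0,0],"grip":-1}
    - {"offset":[0,-0.0034,0.03],"dr":[0,0,0],"grip":-1}
    - {"offset":[0,-0.0034,0.03],"dr":[0,0,0],"grip":-1}

```text
time_s: 17.6
tcp_pos: [505.3, -42.4, 247.0]
ee_rot: [[-0.0, 0.995, 0.099], [-0.0, 0.099, -0.995], [-1.0, -0.0, 0.0]]
wrist_force: [1.2, -0.2, 0.1]
grip_width: 0.696
```

Emit:
step_arm:
  increments:
    - {"offset":[0,-0.0034,0.03],"dr":[0,0,0],"grip":-1}
    - {"offset":[0,-0.0034,0.03],"dr":[0,0,0],"grip":-1}
    - {"offset":[0,-0.0034,0.03],"dr":[0,0,0],"grip":-1}
    - {"offset":[0,-0.0034,0.03],"dr":[0,0,0],"grip":-1}
    - {"offset":[0,-0.0034,0.03],"dr":[0,0,0],"grip":-1}
    - {"offset":[0,-0.006,0.03],"dr":[0,0,0],"grip":-1}
    - {"offset":[0,-0.006,0.03],"dr":[0,0,0],"grip":-1}
    - {"offset":[0,-0.006,0.025],"dr":[0,0,0],"grip":-1}
    - {"offset":[0,-0.004,0.018],"dr":[0,0,0],"grip":-1}
    - {"offset":[0,-0.003,0.012],"dr":[0,0,0],"grip":-1}
    - {"offset":[0,-0.001,0.006],"dr":[0,0,0],"grip":-1}
    - {"offset":[0,0,0],"dr":[0,0,0],"grip":-1}
    - {"offset":[0,0,0],"dr":[0,0,0],"grip":-1}
    - {"offset":[0,0,0],"dr":[0,0,0],"grip":-1}

```text
time_s: 19.0
tcp_pos: [491.0, -313.1, 247.5]
ee_rot: [[0.0, 0.995, 0.101], [0.0, 0.101, -0.995], [-1.0, 0.0, -0.0]]
wrist_force: [-0.5, -0.3, -1.2]
grip_width: 0.697
```

Run:
```python
from h import *
s=r.sense();print(s["tcp_pos"].round(1),s["wrist_force"].round(1),s["grip_width"],s["qpos"].round(0))
np.save("w10view.npy",r.camera_info("wrist")["view"])
cv2.imwrite("pics/w10.png",r.grab_frame("wrist"))
cv2.imwrite("pics/s10.png",r.grab_frame("side"))
```

```text
[ 491.  -313.1  247.5] [-0.5 -0.3 -1.2] 0.6967585677630962 [ 46.  15. -22.  90.   6.  76. -60.]
```

View pics/w10.png

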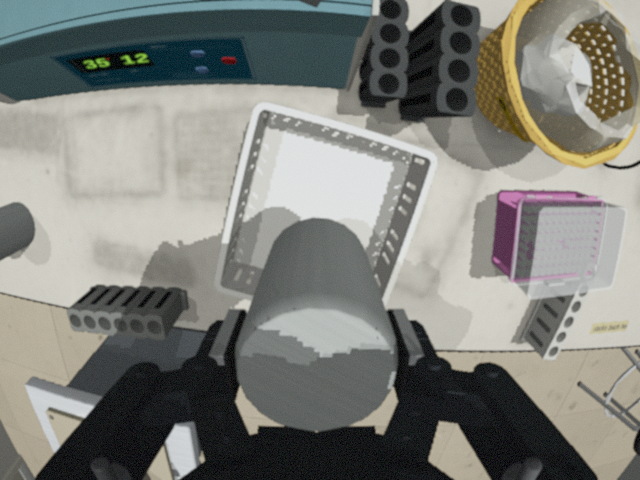

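View pics/s10.png

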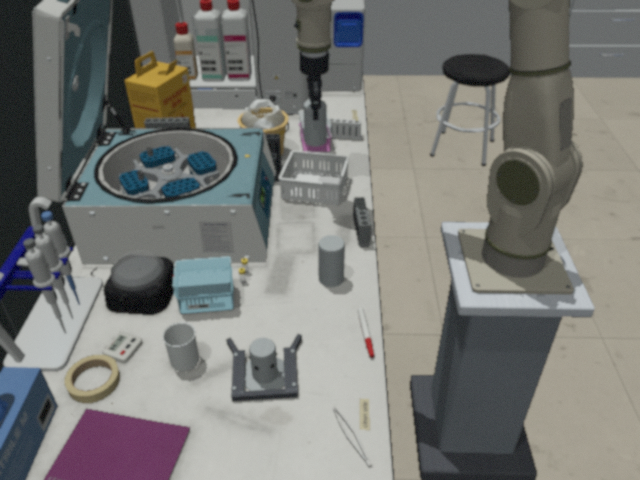

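Run:
```python
from h import *
i=r.camera_info("wrist");i["view"]=np.load("w10view.npy")
P=[fback(*p,69,i) for p in [(256,106),(435,155),(218,287)]]
for p in P: print(p.round(1))
print(((P[1]+P[2])/2).round(1))
```

```text
[ 586.2 -253.2   69. ]
[ 563.3 -402.9   69. ]
[ 425.4 -227.9   69. ]
[ 494.3 -315.4   69. ]
```

The basket centre agrees at about (491..494,-315), and the TCP is over it. Descending.

Emit:
step_arm:
  increments:
    - {"offset":[0.01,0,0.002],"dr":[0,0,0],"grip":-1}
    - {"offset":[0.02,0,0],"dr":[0,0,0],"grip":-1}
    - {"offset":[0.02,0,0],"dr":[0,0,0],"grip":-1}
    - {"offset":[0.02,0,0],"dr":[0,0,0],"grip":-1}
    - {"offset":[0.02,0,0],"dr":[0,0,0],"grip":-1}
    - {"offset":[0.02,0,0],"dr":[0,0,0],"grip":-1}
    - {"offset":[0.018,0,0],"dr":[0,0,0],"grip":-1}
    - {"offset":[0.01,0,0],"dr":[0,0,0],"grip":-1}
    - {"offset":[0.007,0,0],"dr":[0,0,0],"grip":-1}
    - {"offset":[0,0,0],"dr":[0,0,0],"grip":-1}
    - {"offset":[0,0,0],"dr":[0,0,0],"grip":-1}

```text
time_s: 20.2
tcp_pos: [491.1, -316.5, 102.9]
ee_rot: [[0.001, 0.995, 0.1], [-0.001, 0.1, -0.995], [-1.0, 0.001, 0.001]]
wrist_force: [0.2, 1.0, -1.1]
grip_width: 0.696
```

Emit:
step_arm:
  increments:
    - {"offset":[0.0025,0,0],"dr":[0,0,0],"grip":-1}
    - {"offset":[0.0015,0,0],"dr":[0,0,0],"grip":-1}
    - {"offset":[0,0,0],"dr":[0,0,0],"grip":-1}
    - {"offset":[0,0,0],"dr":[0,0,0],"grip":-1}

```text
time_s: 20.6
tcp_pos: [490.7, -316.4, 98.5]
ee_rot: [[0.0, 0.995, 0.1], [-0.0, 0.1, -0.995], [-1.0, 0.0, 0.0]]
wrist_force: [0.1, 1.3, -0.6]
grip_width: 0.698
```

Emit:
step_arm:
  increments:
    - {"offset":[0.0015,0,0],"dr":[0,0,0],"grip":-1}
    - {"offset":[0,0,0],"dr":[0,0,0],"grip":-1}
    - {"offset":[0,0,0],"dr":[0,0,0],"grip":-1}

```text
time_s: 20.9
tcp_pos: [490.7, -316.3, 96.8]
ee_rot: [[-0.0, 0.995, 0.1], [-0.0, 0.1, -0.995], [-1.0, -0.0, 0.0]]
wrist_force: [0.1, 0.1, -1.2]
grip_width: 0.695
```

Emit:
step_arm:
  increments:
    - {"offset":[0.001,0,0],"dr":[0,0,0],"grip":-1}
    - {"offset":[0,0,0],"dr":[0,0,0],"grip":-1}
    - {"offset":[0,0,0],"dr":[0,0,0],"grip":-1}

```text
time_s: 21.2
tcp_pos: [491.0, -316.4, 96.3]
ee_rot: [[0.001, 0.995, 0.1], [-0.0, 0.1, -0.995], [-1.0, 0.001, 0.0]]
wrist_force: [-0.0, -0.2, 3.9]
grip_width: 0.697
```

Touchdown at 3.9 N, z 96.3, as expected. Release slowly, then up.

Emit:
step_arm:
  increments:
    - {"offset":[0,0,0],"dr":[0,0,0],"grip":0.5}
    - {"offset":[0,0,0],"dr":[0,0,0],"grip":0.7}
    - {"offset":[0,0,0],"dr":[0,0,0],"grip":1}
    - {"offset":[0,0,0],"dr":[0,0,0],"grip":1}
    - {"offset":[0,0,0],"dr":[0,0,0],"grip":1}
    - {"offset":[0,0,0],"dr":[0,0,0],"grip":1}
    - {"offset":[-0.005,0,0],"dr":[0,0,0],"grip":1}
    - {"offset":[-0.01,0,0],"dr":[0,0,0],"grip":1}
    - {"offset":[-0.02,0,0],"dr":[0,0,0],"grip":1}
    - {"offset":[-0.025,0,0],"dr":[0,0,0],"grip":1}
    - {"offset":[-0.025,0,0],"dr":[0,0,0],"grip":1}
    - {"offset":[-0.025,0,0],"dr":[0,0,0],"grip":1}
    - {"offset":[-0.02,0,0],"dr":[0,0,0],"grip":1}
    - {"offset":[-0.02,0,0],"dr":[0,0,0],"grip":1}
    - {"offset":[0,0,0],"dr":[0,0,0],"grip":1}
    - {"offset":[0,0,0],"dr":[0,0,0],"grip":1}
    - {"offset":[0,0,0],"dr":[0,0,0],"grip":1}

```text
time_s: 22.9
tcp_pos: [490.3, -316.1, 245.0]
ee_rot: [[-0.001, 0.995, 0.1], [0.001, 0.1, -0.995], [-1.0, -0.001, -0.001]]
wrist_force: [-0.5, 0.1, -0.9]
grip_width: 0.997
```

Run:
```python
from h import *
s=r.sense();print(s["time_s"],s["tcp_pos"].round(1),s["wrist_force"].round(1),s["grip_width"],s["joint_velocities"].round(1))
np.save("w11view.npy",r.camera_info("wrist")["view"])
cv2.imwrite("pics/w11.png",r.grab_frame("wrist"))
cv2.imwrite("pics/s11.png",r.grab_frame("side"))
cv2.imwrite("pics/t11.png",r.grab_frame("top"))
```

```text
22.9 [ 490.3 -316.1  245. ] [-0.5  0.1 -0.9] 0.997293258858883 [-0.1  0.4  0.   0.2  0.1 -0.   0. ]
```

View pics/w11.png

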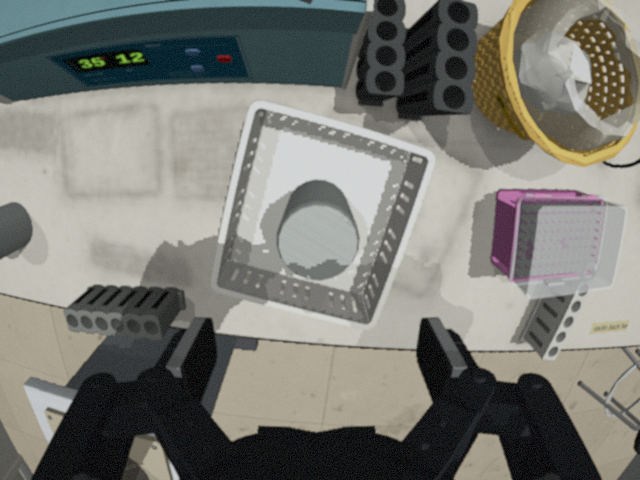

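View pics/s11.png

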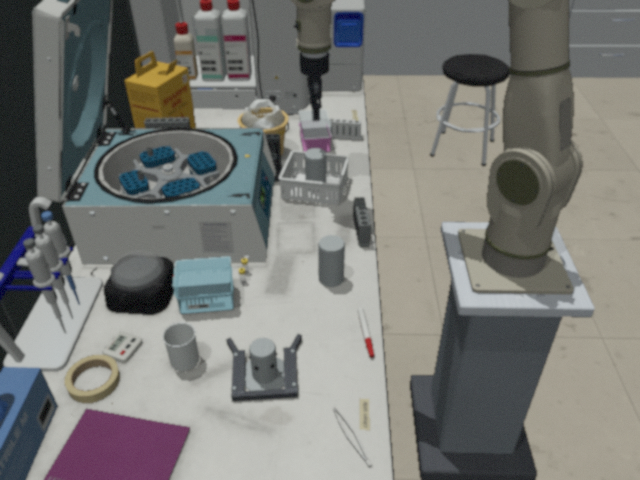

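View pics/t11.png

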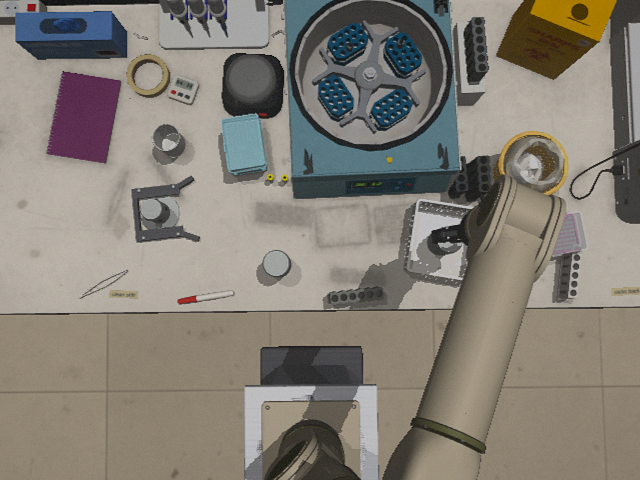

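The cup stands upright in the basket, the single cup is still at (277,265), and the gripper is clear. One check of the inner cup's position in the holder.

Run:
```python
import cv2
a=cv2.imread("pics/top0.png");b=cv2.imread("pics/t11.png")
cv2.imwrite("pics/t11z.png",cv2.resize(b[165:285,120:220],None,fx=5,fy=5,interpolation=cv2.INTER_CUBIC))
```

```text
(no output)
```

View pics/t11z.png

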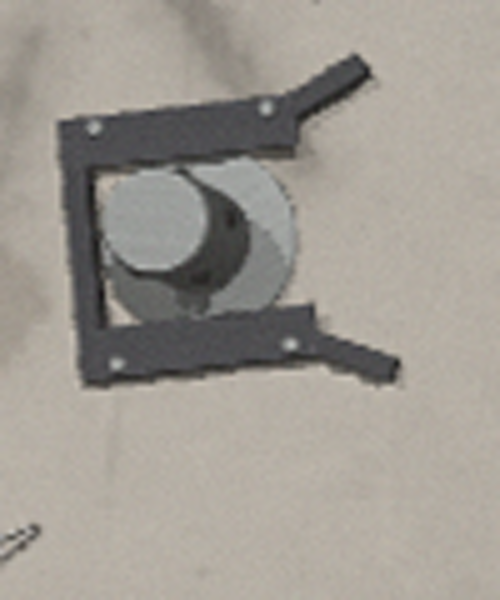

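Run:
```python
from h import *
q=lambda x,y,z: back("top",(x+.5)/5-.5+120,(y+.5)/5-.5+165,z).round(1)
print("inner top centre",q(157,219,85),"flange right edge",q(299,238,5))
print(back("top",277,264.5,110).round(1))
i=r.camera_info("wrist");i["view"]=np.load("w11view.npy");print("outer",[fback(*p,112,i).round(1).tolist() for p in[(277,243),(359,243)]])
r.job_done()
```

```text
inner top centre [570.5 360.8  85. ] flange right edge [570.2 312.8   5. ]
[436.8  69.6 110. ]
outer [[487.7, -285.8, 112.0], [493.7, -345.1, 112.0]]
the job is handed in; nothing more can be done
```

The job is done and handed in at about 23 s of the 61 s allowed; no verdict was reported.

**What I did:** I gripped the pair near the top, carried it clear of the single cup and slid it into the holder about 1 mm off the bench. It met the stop with 4.8 N against the motion. I backed it off slightly, set it down and pulled the outer cup straight up. Button drag was about 15–19 N, after which the inner cup stayed behind. I then stood the outer cup in the basket and raised the gripper clear.

**Last checks:**
- **Inner cup:** its centre is at (570.5, 361), within about 5 mm of home. It looks upright, with its flange under both lips.
- **Outer cup:** it is upside down in the basket at about (491, -315), roughly 3 mm from the basket's centre. It touched down at the expected height.
- **Single cup:** it is where it stood. The two readings differ by 4 mm, which is about what a rough re-picked pixel gives.
- **Gripper:** it is open, about 130 mm above the outer cup and touching nothing.

**Readings that disagreed:** early side-camera positions were 6–8 mm off the top camera in y, so I used the top and wrist cameras. The wrist camera put the holder 4.5 mm farther along y than the top camera, and the contact with the stop settled it.

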